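# Rock the heavy scoop tub to tip its wooden balls into the lock box and snap the box shut

## Robot

A 6-joint arm with a two-finger parallel gripper is mounted at the origin on a cart in front of the work surface, level with it; the furniture and walls round the work are solid. World frame = base frame: x ahead of the robot, y to its left, z up, the work surface at z = 0. Lengths are in m, angles in rad, forces in N, time in s.
With the tool pointing down it reaches from about 0.275 to 0.75 m from the base axis. Payload 10.2 kg.
Tool frame: the origin (TCP) lies at the very end of the fingers, on their centre line; the grasp point (between the pads) lies 19 mm behind it (robot.grip_depth is the z of the grasp point in the tool frame, in m); z points along the fingers, y is the line along which they close (so a half turn about z gives the same grasp; the last joint's range is limited). The gripper opens to 85 mm and grips with 20 to 120 N. Pads are 22 mm wide; open, the fingers measure 114 mm over their backs; the gripper's body (76 mm by 85 mm) begins 54 mm behind the grasp point. The pads swing forward as they close: fully open they stand 13 mm farther back than shut.
Start: joints at [1.017, 0.313, 1.498, -0, 1.331, -0.223], TCP at [0.171, 0.497, 0.231] pointing down, gripper open.
Joint ranges: [-2.94, 2.94], [-0.97, 2.17], [0.19, 2.56], [-1.23, 4.37], [0.02, 3.11], [-2.88, 2.88]. Speed limits (rad/s): [2.39, 2.39, 3.01, 3.14, 3.14, 3.14].

## Interface

Orientations are given as a unit quaternion [w, x, y, z].
In Python, from plant import robot gives the robot as it stands.
- The arm moves only by the shell command python3 -m crank 'ROWS' [OPENING] [FORCE]. ROWS is JSON, a list of rows, each a list of 6 numbers: the shift along the world's x, y, z in units of 40 mm (1.0 is 40 mm), then the turn, a rotation vector about the world's x, y, z in rad. A call has 1 to 12 rows; each row is the pose to reach, as a shift and turn from the pose commanded when the call began; what a row does not reach only later rows make up. A row lasts 1/12 s, in which the tool goes at most 41.7 mm and 7.16 degrees, less where a joint would pass 70% of its speed; a pose out of reach is approached as far as the arm can. A call with a gripper value outside its range is refused whole. OPENING is the finger opening in mm, from 0 to 85.4, set as the call begins (- or left out, the last holds). The fingers move at their own pace and stop on an object; FORCE is the grip in N (left out, the last holds). Time passes only in rows, so rows that repeat a pose let the fingers close. It gives the time, the measured TCP pose, the force, the opening and the grip force at its end, in the units of the state.
- robot.state(): the state, without advancing time (a new reading comes with each control period).
- robot.snapshot(name): name is "scene" or "top" or "wrist"; returns the picture (480x640x3 uint8, blue, green, red); there is no depth.
- robot.camera_info(name): a dict with "intrinsics" (3x3 intrinsics, pixels), "camera_from_world" (4x4, takes a point from world to camera coordinates); the wrist camera has in their place "T_tool_cam" (4x4, takes a point from camera to tool coordinates, whose origin is the TCP and whose axes are the flange's). Camera axes: x right, y down, z forward; pixel columns grow to the right and rows downward; lengths in m; the calibration is good to about 2 mm. A picture is of the moment at which its call begins: read the wrist's pose just before it. camera_info takes no time and is no camera call.
- robot.hand_in(): hands the job in; it is judged then, once.
The state is a dict: "t": time; "joint_positions": joint angles; "joint_velocities": joint speeds; "joint_torque": joint torques, N m; "position": TCP position; "eef_rot": TCP orientation; "wrist_force": force on the tool from outside, world axes, zero at the start; "moment": the same for the moment, N m; "opening": finger opening in m; "gripper_force": force on a finger pad.
Only numpy, scipy, OpenCV 4.12 (cv2) and the standard library are available. Lean on these libraries where they do the work, as an engineer would, in place of code of your own. Each camera call takes 0.05 s, during which the arm holds its last target. There are 200 camera calls.

## Task

The grey scoop tub on the rubber-topped step is too heavy to pick up: hold it by its wooden tab and rock it forward on the bottom edge of its pouring side, without lifting it off the step, until all three wooden balls have rolled out into the open box beside it. Rock the tub back so that it stands flat on the step where it stood, then swing the box's lid shut and press the shackle bow down into the lock case until it clicks home. Leave the mug, the wooden toy and the candle where they are.

Things in the scene. Friction and masses are not known exactly. Their poses are not given: they have to be found in the camera images.
- station: Fixed plywood packing station. Origin on the table top under the step's pouring edge; at zero yaw x points away from the robot, y to its left; only place and yaw vary. Step for the tub: x -100 to 100, y 0 to 150, rubber top at z = 105 mm. Open box: outside x -82 to 82, y -255 to -85, 70 mm high, walls 6 mm. Gap between step and box 85 mm.
- tub_tab (a point): Middle of the tub's wooden tab, where to pinch; tub's axes (x along its base edge, z up, -y the pouring side). Tab: flat board 12 mm thick, 70 mm wide (x), standing 62 mm out of the rear rim, leaning back 35 degrees: its length runs along (0, 0.574, 0.819), its faces look along (0, 0.819, -0.574). This point is 24 mm below its free end, 140 mm behind and 161 mm above tub_edge.
- tub_edge (a point): Middle of the tub's bottom edge on the pouring side, on which it is rocked (edge along the tub's x); tub's axes. Starts 1 to 7 mm inside the step's edge. Loose grey tub, 1.2 to 1.8 kg, weighted base 134 (x) x 120 (y) mm, walls 130 mm high. It balances at about 57 degrees; rocked beyond that it leans forward by itself.
- tub_lip (a point): Middle of the pouring lip; tub's axes. The front wall flares from the bottom edge to this lip, 130 mm long, 55 degrees above horizontal while the tub stands. So the balls start to roll out when the tub is rocked a little over 55 degrees; 65 to 72 degrees empties it; at about 77 the front wall meets the box's wall.
- ball1_center (a point): Centre of a plain wooden ball, 52 mm diameter, 50 g, at first in the tub.
- ball2_center (a point): Centre of the second such ball.
- ball3_center (a point): Centre of the third such ball.
- box_middle (a point): Middle of the box's inner floor, 6 mm above the table, axes as the station; the inside is 153 mm (x) by 158 mm (y) and 64 mm deep. A ball lying in the box has its centre 32 mm above the table.
- lid (a joint): Lid angle in rad: 0 shut and locked, 1.57 upright; starts open at 1.45 to 1.58. Stiff hinge (0.17 N m): the lid stays where it is left. At about 0.05 the shackle's nose meets the hidden spring pawl; about 10 N straight down on the bow takes it past with a click, after which the lid reads under 0.012 and stays locked.
- lid_hinge (a point): On the hinge axis at the box's far rim, middle of the lid's width, 70 mm above the table. Axes are the lid's, equal to the station's when shut: the lid reaches 165 mm along -x, is 168 mm wide (y) and 8 mm thick, outer face at z = 8 mm. Opening turns it about +y, the near edge going up and away from the robot.
- bow_top (a point): Top of the steel shackle bow at the lid's free edge (bar 9 mm thick, bow 41 mm wide along y, 26 mm high above its plate), in the lid's axes at (-178, 0, 38) mm from lid_hinge. When the lid is shut this point is 108 mm above the table and the legs stand in the lock case on the box's near face; with the lid open the bow points backwards.
- mug: Bystander: white spotted tea mug, 82x114x91 mm, origin at its underside; left alone.
- toy: Bystander: beech animal standing on its feet, 18x68x76 mm, origin at its underside; left alone.
- candle_cup: Bystander: grey candle cup, 88 mm across and high, origin at its underside; left alone.
Not all that is in view belongs to the job. Leave any blue or yellow look-alike of the part that bears ball3_center alone. What is shaped like the part that bears ball1_center but purple is not meant.

How it is judged:
On the way, in this order (a step that is already met when the one before it is completed fails the run):
1. the tub is rocked forward past 40 degrees on its base edge (angle between tub_tab's own z axis and vertical above 0.7 rad and z of tub_edge in the frame of station below 0.125 m), for 0.1 s.
2. all three balls lie in the box (x of ball1_center in the frame of box_middle between -0.078 and 0.078 m and y of ball1_center in the frame of box_middle between -0.08 and 0.08 m and z of each of ball1_center, ball2_center, ball3_center in the frame of box_middle below 0.045 m and x of ball2_center in the frame of box_middle between -0.078 and 0.078 m and y of ball2_center in the frame of box_middle between -0.08 and 0.08 m and x of ball3_center in the frame of box_middle between -0.078 and 0.078 m and y of ball3_center in the frame of box_middle between -0.08 and 0.08 m), for 0.2 s.
3. the tub stands flat on the step again, where it stood (angle between tub_tab's own z axis and vertical below 0.06 rad and z of tub_edge in the frame of station between 0.098 and 0.112 m and distance of tub_edge from where it was at the start of the episode below 0.025 m), for 0.2 s.
At the end, for the whole second after the job is handed in: All three balls lie in the box, the tub stands upright on the step (within 3.4 degrees, its base edge within 25 mm of where it was), and the lid is shut with the shackle clicked home (lid joint under 0.02 rad) (all of step 2 and all of step 3 and value of joint lid below 0.02 rad); the robot touches nothing.
It fails at once if the tub is lifted: its pouring base edge rises more than 20 mm above the step (z of tub_edge in the frame of station above 0.125 m).
It fails at once if the tub falls or slides off the step (z of tub_edge in the frame of station below 0.08 m).
It fails at once if the mug is moved more than 30 mm or tipped (distance of mug from where it was at the start of the episode above 0.03 m or angle between mug's own z axis and vertical above 0.4 rad).
It fails at once if the toy is moved more than 30 mm or tipped (distance of toy from where it was at the start of the episode above 0.03 m or angle between toy's own z axis and vertical above 0.4 rad).
It fails at once if the candle cup is moved more than 30 mm or tipped (distance of candle_cup from where it was at the start of the episode above 0.03 m or angle between candle_cup's own z axis and vertical above 0.4 rad).
It also fails if it takes over 61 s, if anything falls off the work surface, if the arm or the gripper's body presses on something with over 40 N, if the wrist force passes 120 N, or if a joint passes its speed limit or range.

## Working session

There is one attempt and no reset: what is moved stays moved. The work goes in short steps, Python scripts to look and compute and a shell command to move; the robot and the scene stay as the last step left them, time stands still between calls to the robot, and variables do not carry over. Pictures are saved under pics/ and viewed, at most 10 in all, crops included, and the job is handed in when it is done.

```bash
mkdir -p pics; ls; python3 - <<'E'
from plant import robot
import cv2,numpy as np
np.set_printoptions(precision=4,suppress=True)
for n in("scene","top"):
    cv2.imwrite(f"pics/{n}0.png",robot.snapshot(n)); c=robot.camera_info(n); print(n,np.array(c["intrinsics"]),np.array(c["camera_from_world"]))
print(robot.camera_info("wrist"))
s=robot.state();print(s)
E
```

```text
pics
scene [[453.8702   0.     315.2213]
 [  0.     453.8702 240.2205]
 [  0.       0.       1.    ]] [[ 0.8728 -0.4881  0.0008 -0.4462]
 [-0.3077 -0.5515 -0.7753  0.3683]
 [ 0.3789  0.6764 -0.6316  0.9279]
 [ 0.      0.      0.      1.    ]]
top [[451.528    0.     317.244 ]
 [  0.     451.528  242.6651]
 [  0.       0.       1.    ]] [[ 0.019  -0.9998 -0.0094  0.1301]
 [-0.987  -0.0172 -0.16    0.6134]
 [ 0.1598  0.0123 -0.9871  0.9525]
 [ 0.      0.      0.      1.    ]]
{'intrinsics': array([[375.5792,   0.    , 320.2968],
       [  0.    , 375.5792, 244.4578],
       [  0.    ,   0.    ,   1.    ]]), 'T_tool_cam': array([[-0.001 , -0.9478, -0.319 ,  0.0824],
       [ 1.    , -0.0008, -0.001 ,  0.    ],
       [ 0.0007, -0.319 ,  0.9478, -0.1421],
       [ 0.    ,  0.    ,  0.    ,  1.    ]])}
{'t': 0.1, 'joint_positions': array([ 1.0167,  0.3134,  1.4983,  0.    ,  1.331 , -0.2234]), 'joint_velocities': array([ 0.0015, -0.0011, -0.004 , -0.0007,  0.0009, -0.0012]), 'joint_torque': array([  0.0017, -41.2901, -26.0144,  -0.0002,   0.003 ,  -0.0001]), 'position': array([0.1704, 0.4964, 0.2308]), 'eef_rot': array([-0.0002,  0.1646,  0.9864, -0.0005]), 'wrist_force': array([-0.1275,  0.1923, -0.0972]), 'moment': array([-0.0345, -0.0074, -0.0412]), 'gripper_force': 0.0, 'opening': 0.08542268920149289}
```

View pics/scene0.png

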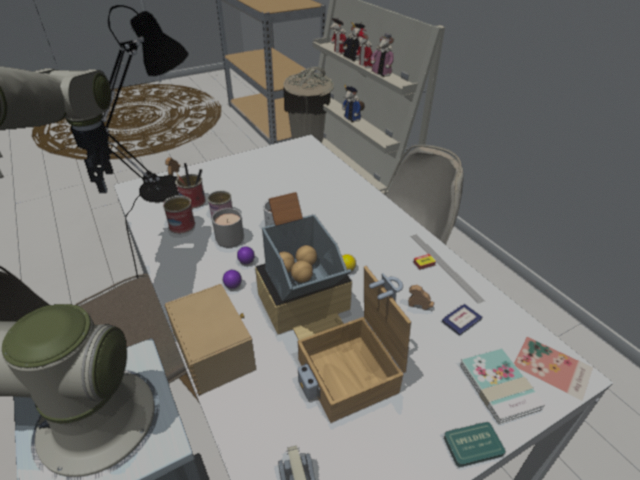

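View pics/top0.png

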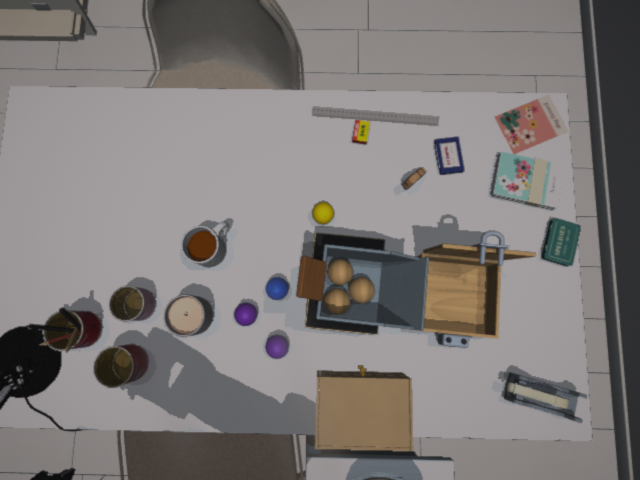

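The scene view shows the tub on its step, with the tab at (286,208), and the box with its lid up at (355,370). In the top view the step's rubber corners are near (316,235), (384,238), (378,333) and (307,330). The tab is near (312,279), the lock case at (455,340) and the bow at (493,240). The mug, candle and coloured balls lie to the left, and another closed box sits near the robot at (365,412).

```bash
cat > h.py <<'E'
from plant import robot
import cv2,numpy as np
from scipy.spatial.transform import Rotation as R
np.set_printoptions(precision=4,suppress=True)
def ray(n,px):
    c=robot.camera_info(n);K=np.array(c["intrinsics"]);T=np.linalg.inv(c["camera_from_world"])
    d=T[:3,:3]@np.linalg.solve(K,[px[0],px[1],1.]);return T[:3,3],d
def onz(n,px,z):
    o,d=ray(n,px);return o+d*(z-o[2])/d[2]
def proj(n,P):
    c=robot.camera_info(n);q=np.array(c["camera_from_world"])@np.r_[P,1];u=np.array(c["intrinsics"])@q[:3];return u[:2]/u[2]
E
python3 - <<'E'
from h import *
for p in[(316,235),(384,238),(378,333),(307,330)]:print("step",onz("top",p,.105))
for p in[(424,254),(499,262),(497,336),(424,331)]:print("box",onz("top",p,.07))
for p in[(303,257),(326,260),(324,300),(297,297)]:print("tab",onz("top",p,.27))
for p in[(317,372),(411,376),(411,450),(316,447)]:print("near box",onz("top",p,.12))
i=cv2.imread("pics/top0.png")[215:465,285:545];cv2.imwrite("pics/c1.png",cv2.resize(i,None,fx=3,fy=2.4*1,interpolation=2) if 0 else cv2.resize(i,(624,600),interpolation=2))
E
```

```text
step [0.6184 0.1435 0.105 ]
step [0.6144 0.0007 0.105 ]
step [0.4186 0.0138 0.105 ]
step [0.4218 0.1579 0.105 ]
box [ 0.587  -0.0903  0.07  ]
box [ 0.5724 -0.251   0.07  ]
box [ 0.4161 -0.2397  0.07  ]
box [ 0.4234 -0.0872  0.07  ]
tab [0.55   0.1625 0.27  ]
tab [0.5455 0.1229 0.27  ]
tab [0.4773 0.1252 0.27  ]
tab [0.4815 0.171  0.27  ]
near box [0.3414 0.1359 0.12  ]
near box [ 0.3375 -0.0489  0.12  ]
near box [ 0.2003 -0.047   0.12  ]
near box [0.2018 0.1352 0.12  ]
```

View pics/c1.png

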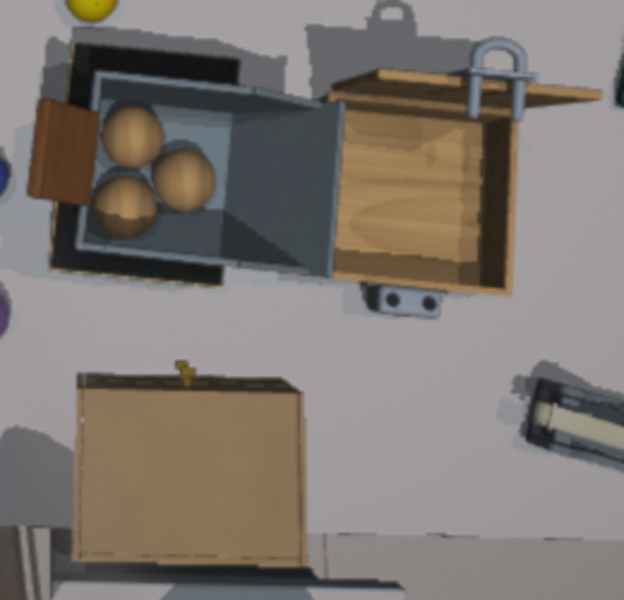

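```bash
cat > fit.py <<'E'
from h import *
from scipy.optimize import least_squares
u=lambda x,y:np.array([285+x/2.4,215+y/2.4])
S=[((78,43),(.1,.15,.105)),((240,60),(.1,0,.105)),((222,284),(-.1,0,.105)),((50,268),(-.1,.15,.105)),((512,295),(-.082,-.255,.07)),((517,114),(.082,-.255,.07))]
T=[((44,98),(.035,.1587,.282)),((28,196),(-.035,.1587,.282)),((100,110),(.035,.113,.238)),((92,205),(-.035,.113,.238))]
def W(p,P):c,s=np.cos(p[2]),np.sin(p[2]);return np.array([p[0]+c*P[0]-s*P[1],p[1]+s*P[0]+c*P[1],P[2]])
def fit(L):
    f=lambda p:np.concatenate([proj("top",W(p,P))-u(*q) for q,P in L])
    r=least_squares(f,[.5,0,0]);print(r.x,r.fun.reshape(-1,2));return r.x
s=fit(S);t=fit(T)
print("tab",W(t,(0,.14,.266)),"lip?",[ (proj("top",W(t,(x,-.0746,.2115)))-[285,215])*2.4 for x in(.067,-.067)],"vs 344,104 330,277")
print("hinge",W(s,(.0,-.17,.07)),"scene tab",proj("scene",W(t,(0,.14,.266))))
# tub edge in station frame
c,sn=np.cos(s[2]),np.sin(s[2]);d=t[:2]-s[:2];print("edge in station",c*d[0]+sn*d[1],-sn*d[0]+c*d[1])
E
python3 fit.py
```

```text
[ 0.5137  0.0045 -0.086 ] [[-2.3497 -1.6182]
 [ 1.2806 -1.4596]
 [ 0.8327  1.9503]
 [-1.0454  0.7157]
 [ 0.1148  0.9931]
 [ 1.1748 -0.9695]]
[ 0.5014  0.0097 -0.0959] [[-1.6838 -0.6058]
 [-0.0536 -0.0974]
 [ 1.448   0.5349]
 [ 0.3797  0.1865]]
tab [0.5148 0.149  0.266 ] lip? [array([350.3444, 101.7978]), array([336.9574, 278.2657])] vs 344,104 330,277
hinge [ 0.4991 -0.1648  0.07  ] scene tab [285.3878 206.4609]
edge in station -0.012733722183247946 0.004072738024852023
```

```bash
cat >> h.py <<'E'
def delta(pos,Rt):
    s=robot.state();q=s["eef_rot"];R0=R.from_quat(np.r_[q[1:],q[0]])
    print("row",((np.array(pos)-s["position"])/.04).round(3),(Rt*R0.inv()).as_rotvec().round(4),"t",s["t"],"F",s["wrist_force"].round(1))
def tool(yaw,th,half=0):  # yaw of station; tilt th about its x; y tool along station y
    c,s=np.cos(yaw),np.sin(yaw);B=np.array([[-c,-s,0],[-s,c,0],[0,0,-1.]]).T.T
    B=np.c_[[-c,-s,0],[-s,c,0],[0,0,-1.]]
    return R.from_rotvec(th*np.array([c,s,0]))*R.from_matrix(B)
E
python3 - <<'E'
from h import *
yaw=-.092;Rt=tool(yaw,-.611);z=Rt.as_matrix()[:,2];P=np.array([.515,.149,.266])
print(z); delta(P+.019*z-.09*z,Rt)
E
```

```text
[-0.0527 -0.5713 -0.8191]
row [ 8.709 -7.67   2.334] [-0.5978  0.128   0.2314] t 0.1 F [-0.1  0.2 -0.1]
```

```bash
python3 -m crank '[[0.5,-0.3,1,0,0,0],[1.2,-1,2,0,0,0.05],[2,-1.7,2.4,-0.1,0,0.1],[2.8,-2.4,2.4,-0.2,0.04,0.14],[3.5,-3.1,2.4,-0.3,0.07,0.18],[4.3,-3.8,2.4,-0.4,0.09,0.2],[5,-4.4,2.35,-0.5,0.11,0.22],[5.8,-5.1,2.35,-0.6,0.128,0.23],[6.5,-5.7,2.35,-0.6,0.128,0.231],[7.2,-6.4,2.35,-0.6,0.128,0.231],[8,-7,2.35,-0.6,0.128,0.231],[8.7,-7.65,2.35,-0.6,0.128,0.231]]' 60; python3 - <<'E'
from h import *
yaw=-.092;Rt=tool(yaw,-.611);z=Rt.as_matrix()[:,2];P=np.array([.515,.149,.266])
delta(P+.019*z-.09*z,Rt)
E
```

```text
t: 1.1
position: [0.5175, 0.1912, 0.3248]
eef_rot: [-0.014, 0.044, 0.952, -0.301]
wrist_force: [0.7, 0.1, 0.2]
opening: 0.0599
gripper_force: 0.0
row [ 0.03  -0.041 -0.017] [ 0.0016 -0.0003 -0.0003] t 1.1 F [0.7 0.1 0.2]
```

```bash
cat >> h.py <<'E'
def wshot(fn,pts=[]):
    s=robot.state();q=s["eef_rot"];i=robot.snapshot("wrist");c=robot.camera_info("wrist")
    T=np.eye(4);T[:3,:3]=R.from_quat(np.r_[q[1:],q[0]]).as_matrix();T[:3,3]=s["position"];M=np.linalg.inv(T@c["T_tool_cam"]);K=c["intrinsics"]
    np.save(fn+".npy",M)
    for P in pts:
        u=K@(M@np.r_[P,1])[:3];u=u[:2]/u[2];print(P,u);cv2.circle(i,tuple(int(v) for v in u.round()),4,(0,0,255),1)
    cv2.imwrite(f"pics/{fn}.png",i)
E
python3 - <<'E'
from h import *
t=(.5014,.0097,-.0959)
def W(P):c,s=np.cos(t[2]),np.sin(t[2]);return np.array([t[0]+c*P[0]-s*P[1],t[1]+s*P[0]+c*P[1],P[2]])
wshot("w1",[W((x,.1538+dy,.2857+dz)) for x in(-.035,.035) for dy,dz in((.0049,-.0034),(-.0049,.0034))])
E
```

```text
[0.4818 0.171  0.2823] [330.0815 216.566 ]
[0.4808 0.1613 0.2891] [307.2329 216.4679]
[0.5514 0.1643 0.2823] [328.7502 333.4262]
[0.5505 0.1546 0.2891] [308.2475 333.3037]
```

View pics/w1.png

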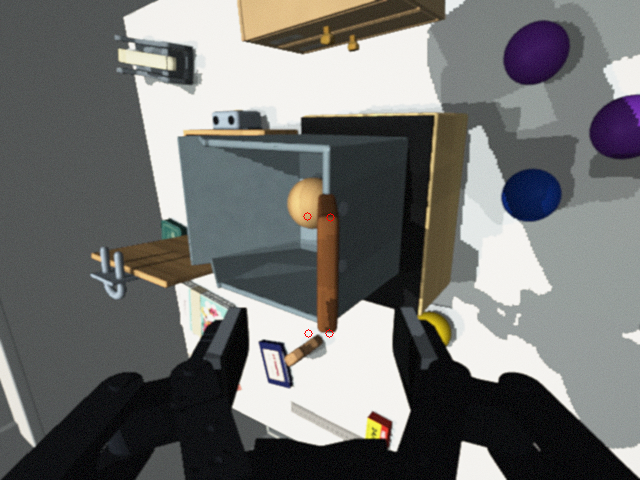

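The tab end spans columns 318-337, rows 216-333, about 9 px right of the prediction. That puts it about 5 mm further along tool y, so I'll correct for that and go in.

```bash
python3 -m crank '[[0.04,0.05,-0.08,0,0,0],[0.02,-0.2,-0.4,0,0,0],[0,-0.5,-0.8,0,0,0],[-0.03,-0.8,-1.25,0,0,0],[-0.06,-1.05,-1.65,0,0,0],[-0.08,-1.23,-1.93,0,0,0],[-0.08,-1.23,-1.93,0,0,0]]'; python3 -m crank '[[0,0,0,0,0,0],[0,0,0,0,0,0],[0,0,0,0,0,0],[0,0,0,0,0,0],[0,0,0,0,0,0],[0,0,0,0,0,0],[0,0,0,0,0,0],[0,0,0,0,0,0]]' 0 100; python3 - <<'E'
from h import *
print(robot.state()["position"],robot.state()["moment"])
E
```

```text
t: 1.73
position: [0.5117, 0.1431, 0.2458]
eef_rot: [-0.016, 0.043, 0.952, -0.302]
wrist_force: [0.3, 0.0, 0.1]
opening: 0.06
gripper_force: 0.0
t: 2.4
position: [0.5131, 0.1432, 0.2493]
eef_rot: [-0.013, 0.044, 0.952, -0.301]
wrist_force: [-2.3, -4.1, 6.3]
opening: 0.0107
gripper_force: 98.3
[0.5131 0.1432 0.2493] [-0.357   0.2949 -0.0065]
```

```bash
cat > rock.py <<'E'
from h import *
import sys
# increments from current angle th0 to listed angles (deg), ideal circle about edge
E=np.array([.5012,.0147,.105]);C0=np.array([.5131,.1432,.2493]);a=np.array([np.cos(.094),-np.sin(.094),0])
f=lambda th:E+R.from_rotvec(np.radians(th)*a).apply(C0-E)
th=[float(v) for v in sys.argv[1:]]
for t in th[1:]: print(t,((f(t)-f(th[0]))/.04).round(2),(np.radians(t-th[0])*a).round(3))
E
python3 rock.py 0 3 6 9 12 15 18 21 24 27 30 33 36
```

```text
3.0 [-0.02 -0.19  0.16] [ 0.052 -0.005  0.   ]
6.0 [-0.04 -0.39  0.32] [ 0.104 -0.01   0.   ]
9.0 [-0.06 -0.6   0.46] [ 0.156 -0.015  0.   ]
12.0 [-0.08 -0.82  0.59] [ 0.209 -0.02   0.   ]
15.0 [-0.1  -1.04  0.71] [ 0.261 -0.025  0.   ]
18.0 [-0.12 -1.27  0.82] [ 0.313 -0.029  0.   ]
21.0 [-0.14 -1.5   0.92] [ 0.365 -0.034  0.   ]
24.0 [-0.16 -1.74  1.  ] [ 0.417 -0.039  0.   ]
27.0 [-0.19 -1.98  1.07] [ 0.469 -0.044  0.   ]
30.0 [-0.21 -2.23  1.13] [ 0.521 -0.049  0.   ]
33.0 [-0.23 -2.47  1.18] [ 0.573 -0.054  0.   ]
36.0 [-0.26 -2.72  1.21] [ 0.626 -0.059  0.   ]
```

```bash
python3 -m crank '[[-0.02,-0.19,0.16,0.052,-0.005,0],[-0.04,-0.39,0.32,0.104,-0.01,0],[-0.06,-0.6,0.46,0.156,-0.015,0],[-0.08,-0.82,0.59,0.209,-0.02,0],[-0.1,-1.04,0.71,0.261,-0.025,0],[-0.1,-1.04,0.71,0.261,-0.025,0]]'; python3 -m crank '[[-0.02,-0.23,0.11,0.052,-0.005,0],[-0.04,-0.46,0.21,0.104,-0.01,0],[-0.06,-0.7,0.29,0.156,-0.015,0],[-0.09,-0.94,0.36,0.209,-0.02,0],[-0.11,-1.19,0.42,0.261,-0.025,0],[-0.13,-1.43,0.47,0.313,-0.029,0],[-0.16,-1.68,0.5,0.365,-0.034,0],[-0.16,-1.68,0.5,0.365,-0.034,0]]';python3 rock.py 36 39 42 45 48 51 54 57 60 63 66 69 71; python3 - <<'E'
from h import *
cv2.imwrite("pics/s2.png",robot.snapshot("scene")[130:430,200:450].repeat(2,0).repeat(2,1))
E
```

```text
t: 2.9
position: [0.5093, 0.1009, 0.2779]
eef_rot: [-0.006, 0.047, 0.984, -0.172]
wrist_force: [1.1, 6.1, 2.3]
opening: 0.011
gripper_force: 100.5
t: 3.57
position: [0.5029, 0.0336, 0.2971]
eef_rot: [0.002, 0.048, 0.999, 0.009]
wrist_force: [0.7, 3.9, 4.3]
opening: 0.0105
gripper_force: 100.6
39.0 [-0.02 -0.25  0.02] [ 0.052 -0.005  0.   ]
42.0 [-0.05 -0.5   0.02] [ 0.104 -0.01   0.   ]
45.0 [-0.07 -0.76  0.02] [ 0.156 -0.015  0.   ]
48.0 [-0.09 -1.01 -0.  ] [ 0.209 -0.02   0.   ]
51.0 [-0.12 -1.26 -0.04] [ 0.261 -0.025  0.   ]
54.0 [-0.14 -1.51 -0.08] [ 0.313 -0.029  0.   ]
57.0 [-0.17 -1.75 -0.14] [ 0.365 -0.034  0.   ]
60.0 [-0.19 -1.99 -0.22] [ 0.417 -0.039  0.   ]
63.0 [-0.21 -2.23 -0.3 ] [ 0.469 -0.044  0.   ]
66.0 [-0.23 -2.46 -0.4 ] [ 0.521 -0.049  0.   ]
69.0 [-0.25 -2.69 -0.51] [ 0.573 -0.054  0.   ]
71.0 [-0.27 -2.84 -0.59] [ 0.608 -0.057  0.   ]
```

View pics/s2.png

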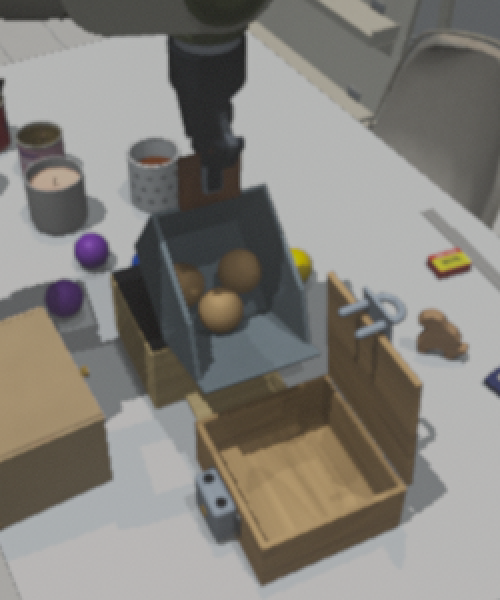

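The tub is rocked about 36° on its edge, with forces under 7 N and the balls still inside. I'll carry on, slower past 54°.

```bash
python3 -m crank '[[-0.02,-0.25,0.02,0.052,-0.005,0],[-0.05,-0.5,0.02,0.104,-0.01,0],[-0.07,-0.76,0.02,0.156,-0.015,0],[-0.09,-1.01,0,0.209,-0.02,0],[-0.12,-1.26,-0.04,0.261,-0.025,0],[-0.14,-1.51,-0.08,0.313,-0.029,0],[-0.14,-1.51,-0.08,0.313,-0.029,0],[-0.14,-1.51,-0.08,0.313,-0.029,0]]';python3 rock.py 54 55 56 57 58 59 60 61 62 63 64 65 66
```

```text
t: 4.28
position: [0.4974, -0.0255, 0.2936]
eef_rot: [0.008, 0.046, 0.985, 0.164]
wrist_force: [0.2, 1.1, 7.4]
opening: 0.0107
gripper_force: 101.1
55.0 [-0.01 -0.08 -0.02] [ 0.017 -0.002  0.   ]
56.0 [-0.02 -0.16 -0.04] [ 0.035 -0.003  0.   ]
57.0 [-0.02 -0.25 -0.06] [ 0.052 -0.005  0.   ]
58.0 [-0.03 -0.33 -0.08] [ 0.07  -0.007  0.   ]
59.0 [-0.04 -0.41 -0.11] [ 0.087 -0.008  0.   ]
60.0 [-0.05 -0.49 -0.13] [ 0.104 -0.01   0.   ]
61.0 [-0.05 -0.57 -0.16] [ 0.122 -0.011  0.   ]
62.0 [-0.06 -0.65 -0.19] [ 0.139 -0.013  0.   ]
63.0 [-0.07 -0.72 -0.22] [ 0.156 -0.015  0.   ]
64.0 [-0.08 -0.8  -0.25] [ 0.174 -0.016  0.   ]
65.0 [-0.08 -0.88 -0.28] [ 0.191 -0.018  0.   ]
66.0 [-0.09 -0.96 -0.32] [ 0.209 -0.02   0.   ]
```

```bash
python3 -m crank '[[-0.01,-0.08,-0.02,0.017,-0.002,0],[-0.02,-0.16,-0.04,0.035,-0.003,0],[-0.02,-0.25,-0.06,0.052,-0.005,0],[-0.03,-0.33,-0.08,0.07,-0.007,0],[-0.03,-0.33,-0.08,0.07,-0.007,0],[-0.04,-0.41,-0.11,0.087,-0.008,0],[-0.04,-0.41,-0.11,0.087,-0.008,0],[-0.05,-0.49,-0.13,0.104,-0.01,0],[-0.05,-0.49,-0.13,0.104,-0.01,0],[-0.06,-0.65,-0.19,0.139,-0.013,0],[-0.08,-0.8,-0.25,0.174,-0.016,0],[-0.09,-0.96,-0.32,0.209,-0.02,0]]';python3 -m crank '[[0,0,0,0,0,0],[0,0,0,0,0,0],[0,0,0,0,0,0],[0,0,0,0,0,0],[0,0,0,0,0,0],[0,0,0,0,0,0]]';python3 rock.py 66 67 68 69 70; python3 - <<'E'
from h import *
a=robot.snapshot("scene")[200:430,200:450];b=robot.snapshot("top")[200:430,280:530]
cv2.imwrite("pics/s3.png",cv2.resize(np.hstack([a,b]),(800,368)))
E
```

```text
t: 5.28
position: [0.4941, -0.0638, 0.2816]
eef_rot: [0.014, 0.044, 0.963, 0.266]
wrist_force: [2.2, -5.0, 12.2]
opening: 0.011
gripper_force: 101.8
t: 5.78
position: [0.4941, -0.0637, 0.2816]
eef_rot: [0.014, 0.044, 0.963, 0.266]
wrist_force: [0.8, -4.6, 12.9]
opening: 0.0107
gripper_force: 102.1
67.0 [-0.01 -0.08 -0.04] [ 0.017 -0.002  0.   ]
68.0 [-0.01 -0.15 -0.07] [ 0.035 -0.003  0.   ]
69.0 [-0.02 -0.23 -0.11] [ 0.052 -0.005  0.   ]
70.0 [-0.03 -0.3  -0.15] [ 0.07  -0.007  0.   ]
```

View pics/s3.png

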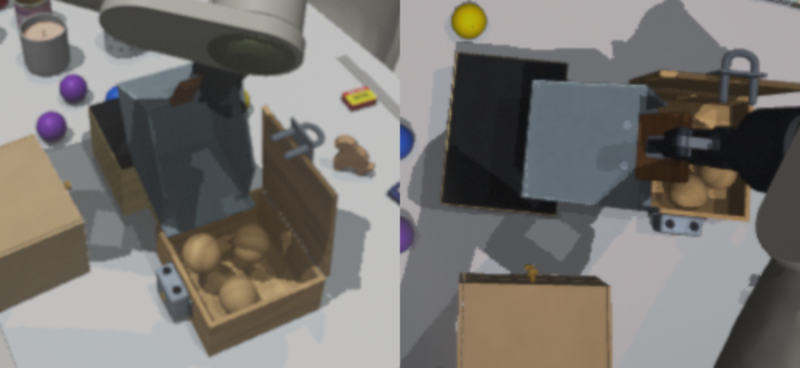

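All three balls lie in the box. The left half of the picture shows them at (203,252), (250,240) and (238,293). Now rocking back.

```bash
python3 rock.py 66 63 59 55 51 47 43 39 36 ;python3 rock.py 36 32 28 24 20 16 12 9 6 4 2 1 0
```

```text
63.0 [0.02 0.23 0.1 ] [-0.052  0.005 -0.   ]
59.0 [0.05 0.55 0.21] [-0.122  0.011 -0.   ]
55.0 [0.08 0.87 0.3 ] [-0.191  0.018 -0.   ]
51.0 [0.11 1.2  0.36] [-0.261  0.025 -0.   ]
47.0 [0.15 1.54 0.41] [-0.33   0.031 -0.   ]
43.0 [0.18 1.87 0.42] [-0.4    0.038 -0.   ]
39.0 [0.21 2.21 0.42] [-0.469  0.044 -0.   ]
36.0 [0.23 2.46 0.4 ] [-0.521  0.049 -0.   ]
32.0 [ 0.03  0.33 -0.05] [-0.07   0.007 -0.   ]
28.0 [ 0.06  0.66 -0.12] [-0.139  0.013 -0.   ]
24.0 [ 0.09  0.99 -0.21] [-0.209  0.02  -0.   ]
20.0 [ 0.12  1.3  -0.32] [-0.278  0.026 -0.   ]
16.0 [ 0.15  1.61 -0.46] [-0.348  0.033 -0.   ]
12.0 [ 0.18  1.91 -0.62] [-0.417  0.039 -0.   ]
9.0 [ 0.2   2.12 -0.75] [-0.469  0.044 -0.   ]
6.0 [ 0.22  2.33 -0.89] [-0.521  0.049 -0.   ]
4.0 [ 0.23  2.47 -0.99] [-0.556  0.052 -0.   ]
2.0 [ 0.24  2.6  -1.1 ] [-0.591  0.056 -0.   ]
1.0 [ 0.25  2.66 -1.15] [-0.608  0.057 -0.   ]
0.0 [ 0.26  2.72 -1.21] [-0.626  0.059 -0.   ]
```

```bash
python3 -m crank '[[0.02,0.23,0.1,-0.052,0.005,0],[0.05,0.55,0.21,-0.122,0.011,0],[0.08,0.87,0.3,-0.191,0.018,0],[0.11,1.2,0.36,-0.261,0.025,0],[0.15,1.54,0.41,-0.33,0.031,0],[0.18,1.87,0.42,-0.4,0.038,0],[0.21,2.21,0.42,-0.469,0.044,0],[0.23,2.46,0.4,-0.521,0.049,0]]'; python3 -m crank '[[0.03,0.33,-0.05,-0.07,0.007,0],[0.06,0.66,-0.12,-0.139,0.013,0],[0.09,0.99,-0.21,-0.209,0.02,0],[0.12,1.3,-0.32,-0.278,0.026,0],[0.15,1.61,-0.46,-0.348,0.033,0],[0.18,1.91,-0.62,-0.417,0.039,0],[0.2,2.12,-0.75,-0.469,0.044,0],[0.22,2.33,-0.89,-0.521,0.049,0],[0.23,2.47,-0.99,-0.556,0.052,0],[0.24,2.6,-1.1,-0.591,0.056,0],[0.25,2.66,-1.15,-0.608,0.057,0],[0.26,2.72,-1.21,-0.626,0.059,0]]';python3 -m crank '[[0,0,0,0,0,0],[0,0,0,0,0,0]]'; python3 - <<'E'
from h import *
print(robot.state()["moment"]);delta([.5131,.1432,.2493],tool(-.092,-.611))
E
```

```text
t: 6.55
position: [0.5029, 0.0365, 0.2968]
eef_rot: [0.002, 0.045, 0.999, 0.006]
wrist_force: [1.5, 0.5, -0.3]
opening: 0.0109
gripper_force: 100.1
t: 7.55
position: [0.513, 0.144, 0.2492]
eef_rot: [-0.012, 0.044, 0.952, -0.303]
wrist_force: [-6.1, -1.6, 21.3]
opening: 0.0106
gripper_force: 102.6
t: 7.72
position: [0.5129, 0.1436, 0.2493]
eef_rot: [-0.013, 0.044, 0.952, -0.302]
wrist_force: [-2.7, -2.1, 8.7]
opening: 0.0108
gripper_force: 100.9
[-0.4224  0.3894 -0.1101]
row [ 0.006 -0.011  0.001] [ 0.0037  0.0023 -0.0007] t 7.7167 F [-2.7 -2.1  8.7]
```

```bash
python3 -m crank '[[0,0,0,0,0,0],[0,0,0,0,0,0],[0,0,0,0,0,0],[0,0,0,0,0,0],[0,0,0,0,0,0],[0,0,0,0,0,0],[0,0,0,0,0,0]]' 45; python3 -m crank '[[0.03,0.36,0.5,0,0,0],[0.07,0.75,1.05,0,0,0],[0.13,1.4,2.05,0,0,0],[0.13,1.4,2.9,0,0,0]]'; cat > lid.py <<'E'
from h import *
import sys
p=(.5137,.0045,-.088)
def W(x,y,z):c,s=np.cos(p[2]),np.sin(p[2]);return np.array([p[0]+c*x-s*y,p[1]+s*x+c*y,z])
Rt=tool(p[2],0)
E
python3 - <<'E'
from lid import *
delta(W(.14,-.225,.37),Rt);delta(W(.14,-.225,.20),Rt)
wshot("w2")
E
```

```text
t: 8.3
position: [0.513, 0.143, 0.248]
eef_rot: [-0.014, 0.044, 0.953, -0.301]
wrist_force: [-0.9, -1.4, -0.0]
opening: 0.0451
gripper_force: 0.0
t: 8.63
position: [0.5176, 0.2012, 0.3639]
eef_rot: [-0.015, 0.043, 0.953, -0.301]
wrist_force: [0.2, 0.3, 0.5]
opening: 0.0452
gripper_force: 0.0
row [  2.894 -10.829   0.151] [ 0.6089 -0.057   0.0014] t 8.6333 F [0.2 0.3 0.5]
row [  2.894 -10.829  -4.099] [ 0.6089 -0.057   0.0014] t 8.6333 F [0.2 0.3 0.5]
```

View pics/w2.png

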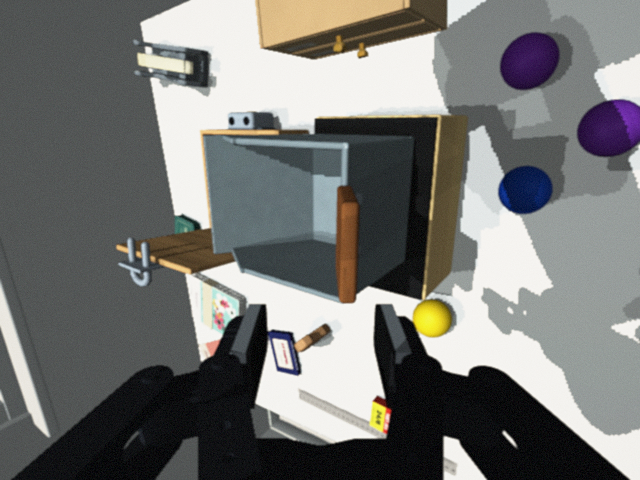

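The tub stands flat and empty on the step again, and the lid is still upright at left. Next I'll close the fingers and move behind the lid.

```bash
python3 -m crank '[[0.2,-0.9,0.3,0.06,-0.006,0],[0.5,-1.8,0.3,0.12,-0.011,0],[0.8,-2.7,0.3,0.2,-0.018,0],[1.1,-3.6,0.3,0.28,-0.026,0],[1.4,-4.5,0.3,0.36,-0.034,0],[1.7,-5.4,0.3,0.44,-0.042,0],[2,-6.3,0.3,0.52,-0.05,0],[2.3,-7.2,0.3,0.609,-0.057,0],[2.6,-8.1,0.3,0.609,-0.057,0],[2.8,-9,0.3,0.609,-0.057,0],[2.9,-9.9,0.3,0.609,-0.057,0],[2.9,-10.83,0.3,0.609,-0.057,0]]' 0 40; python3 -m crank '[[0,0,0,0,0,0],[0,0,0,0,0,0],[0,0,0,0,0,0]]'; python3 - <<'E'
from lid import *
delta(W(.14,-.225,.20),Rt)
a=robot.snapshot("scene")[170:430,200:480];b=robot.snapshot("top")[190:450,300:580]
cv2.imwrite("pics/s4.png",cv2.resize(np.hstack([a,b]),(800,371)))
E
```

```text
t: 9.68
position: [0.6343, -0.2361, 0.3754]
eef_rot: [0.0, 0.047, 0.999, 0.0]
wrist_force: [0.9, -0.1, -0.7]
opening: 0.0
gripper_force: 0.0
t: 9.93
position: [0.6342, -0.2339, 0.376]
eef_rot: [0.001, 0.047, 0.999, 0.0]
wrist_force: [0.4, 1.0, 0.9]
opening: 0.0
gripper_force: 0.0
row [-0.02  0.05 -4.4 ] [-0.0007  0.0012  0.005 ] t 9.9333 F [0.4 1.  0.9]
```

View pics/s4.png

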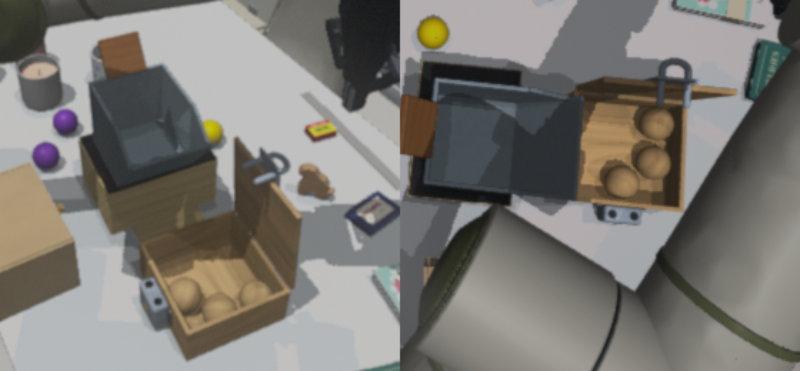

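```bash
python3 -m crank '[[0,0,-1,0,0,0],[0,0,-2,0,0,0],[0,0,-3,0,0,0],[0,0,-4.27,0,0,0],[0,0,-4.27,0,0,0]]'; python3 - <<'E'
from lid import *
f=lambda d:W(.082-.135*np.cos(np.radians(d))+.008*np.sin(np.radians(d))+.011,-.225,.07+.135*np.sin(np.radians(d))+.008*np.cos(np.radians(d)))
p0=W(.14,-.225,.2054);print(robot.state()["position"]-p0)
for d in(100,93,86,79,72,65,58,51,44,37,30,23,16,11,7,5): print(d,((f(d)-p0)/.04).round(2),((f(d)-f(51))/.04).round(2))
E
```

```text
t: 10.45
position: [0.6322, -0.2316, 0.1987]
eef_rot: [-0.004, 0.046, 0.999, 0.003]
wrist_force: [-0.3, 0.1, -2.1]
opening: 0.0
gripper_force: 0.0
[-0.0012  0.0003 -0.0067]
100 [-0.39  0.03 -0.1 ] [ 2.74 -0.24  0.54]
93 [-0.8   0.07 -0.03] [ 2.34 -0.21  0.61]
86 [-1.21  0.11 -0.  ] [ 1.93 -0.17  0.63]
79 [-1.62  0.14 -0.03] [ 1.51 -0.13  0.6 ]
72 [-2.02  0.18 -0.11] [ 1.11 -0.1   0.52]
65 [-2.41  0.21 -0.24] [ 0.72 -0.06  0.39]
58 [-2.78  0.25 -0.42] [ 0.35 -0.03  0.22]
51 [-3.13  0.28 -0.64] [0. 0. 0.]
44 [-3.45  0.3  -0.9 ] [-0.32  0.03 -0.26]
37 [-3.74  0.33 -1.19] [-0.6   0.05 -0.56]
30 [-3.98  0.35 -1.52] [-0.85  0.08 -0.89]
23 [-4.19  0.37 -1.88] [-1.06  0.09 -1.25]
16 [-4.35  0.38 -2.26] [-1.22  0.11 -1.63]
11 [-4.43  0.39 -2.54] [-1.3   0.11 -1.91]
7 [-4.48  0.4  -2.78] [-1.35  0.12 -2.14]
5 [-4.5   0.4  -2.89] [-1.37  0.12 -2.26]
```

```bash
python3 -m crank '[[-0.39,0.03,0,0,0,0],[-0.8,0.07,0,0,0,0],[-1.21,0.11,0,0,0,0],[-1.62,0.14,-0.03,0,0,0],[-2.02,0.18,-0.11,0,0,0],[-2.41,0.21,-0.24,0,0,0],[-2.78,0.25,-0.42,0,0,0],[-3.13,0.28,-0.64,0,0,0]]'; python3 -m crank '[[-0.32,0.03,-0.26,0,0,0],[-0.6,0.05,-0.56,0,0,0],[-0.85,0.08,-0.89,0,0,0],[-1.06,0.09,-1.25,0,0,0],[-1.22,0.11,-1.63,0,0,0],[-1.3,0.11,-1.91,0,0,0],[-1.35,0.12,-2.14,0,0,0],[-1.35,0.12,-2.14,0,0,0]]';python3 - <<'E'
from lid import *
delta(W(.082-.178,-.17,.16),Rt)
E
```

```text
t: 11.12
position: [0.5094, -0.2228, 0.1823]
eef_rot: [0.003, 0.046, 0.999, -0.001]
wrist_force: [0.7, -0.4, 0.5]
opening: 0.0
gripper_force: 0.4
t: 11.78
position: [0.4551, -0.2178, 0.094]
eef_rot: [0.0, 0.046, 0.999, 0.0]
wrist_force: [-0.0, 0.3, 0.1]
opening: 0.0003
gripper_force: 0.0
row [-1.298  1.534  1.65 ] [-0.0008  0.0008  0.0042] t 11.7833 F [-0.   0.3  0.1]
```

Up, over to above the bow, and look from the wrist camera before pressing.

```bash
python3 -m crank '[[0,0,0.9,0,0,0],[0,0,1.9,0,0,0],[-0.4,0.5,2.4,0,0,0],[-0.9,1,2.4,0,0,0],[-1.3,1.53,2.4,0,0,0],[-1.3,1.53,2.4,0,0,0],[-1.3,1.53,2.4,0,0,0]]';python3 - <<'E'
from lid import *
P=W(.082-.178,-.17,.113);delta(P,Rt);wshot("w3",[P])
wp=cv2.imread("pics/w3.png");sc=cv2.resize(robot.snapshot("scene")[230:430,230:450],(400,364))
cv2.imwrite("pics/m5.png",np.hstack([cv2.resize(wp,(400,300)),sc[:300]]))
E
```

```text
t: 12.37
position: [0.4035, -0.1566, 0.1918]
eef_rot: [0.002, 0.046, 0.999, -0.001]
wrist_force: [-0.1, -1.0, 0.8]
opening: 0.0004
gripper_force: 0.0
row [-0.009  0.004 -1.971] [0.0014 0.0039 0.0035] t 12.3667 F [-0.1 -1.   0.8]
[ 0.4031 -0.1564  0.113 ] [320.8643 255.5857]
```

View pics/m5.png

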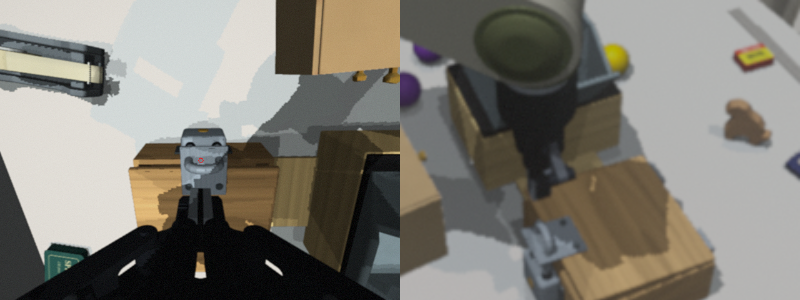

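The lid is almost shut, with the bow at about (205,163) of the left half, about 3 mm from my prediction. I'll press straight down on it.

```bash
python3 -m crank '[[0.06,0.07,-0.6,0,0,0],[0.06,0.07,-1.2,0,0,0],[0.06,0.07,-1.5,0,0,0],[0.06,0.07,-1.6,0,0,0],[0.06,0.07,-1.7,0,0,0],[0.06,0.07,-1.8,0,0,0],[0.06,0.07,-1.87,0,0,0],[0.06,0.07,-1.94,0,0,0],[0.06,0.07,-1.94,0,0,0]]'; python3 -m crank '[[0,0,-0.05,0,0,0],[0,0,-0.1,0,0,0],[0,0,-0.15,0,0,0],[0,0,-0.15,0,0,0]]'
```

```text
t: 13.22
position: [0.4054, -0.1544, 0.1129]
eef_rot: [0.001, 0.046, 0.999, -0.0]
wrist_force: [-0.1, 0.1, 0.2]
opening: 0.0001
gripper_force: 0.0
t: 13.55
position: [0.4057, -0.1544, 0.1072]
eef_rot: [0.001, 0.046, 0.999, -0.0]
wrist_force: [-3.3, 1.5, 12.1]
opening: 0.0006
gripper_force: 5.9
```

```bash
python3 -m crank '[[0,0,-0.04,0,0,0],[0,0,-0.08,0,0,0],[0,0,-0.08,0,0,0]]';  python3 -m crank '[[0,0,-0.05,0,0,0],[0,0,-0.05,0,0,0],[0,0,-0.05,0,0,0]]'
```

```text
t: 13.8
position: [0.4058, -0.1546, 0.1061]
eef_rot: [0.001, 0.046, 0.999, -0.001]
wrist_force: [-14.2, 6.5, 40.6]
opening: -0.0001
gripper_force: 20.0
t: 14.05
position: [0.4058, -0.1546, 0.1055]
eef_rot: [0.001, 0.046, 0.999, -0.001]
wrist_force: [-20.6, 9.0, 59.3]
opening: 0.0002
gripper_force: 29.3
```

It's against a hard stop: 59 N with only about 0.6 mm of travel. I'll back off and check.

```bash
python3 -m crank '[[0,0,0.28,0,0,0],[0,0,1,0,0,0],[0,0,2,0,0,0],[0,0,2.33,0,0,0],[0,0,2.33,0,0,0],[0,0,2.33,0,0,0]]';python3 - <<'E'
from lid import *
P=W(.082-.178,-.17,.108);wshot("w4",[P])
sc=cv2.resize(robot.snapshot("scene")[230:430,230:450],(400,364))
a=cv2.imread("pics/w4.png")[170:370,200:440];b=cv2.imread("pics/w3.png")[170:370,200:440]
cv2.imwrite("pics/m6.png",np.vstack([np.hstack([cv2.resize(b,(400,333)),cv2.resize(a,(400,333))]),np.hstack([sc[:260],sc[:260]*0])]))
E
```

```text
t: 14.55
position: [0.4055, -0.1541, 0.1943]
eef_rot: [0.001, 0.046, 0.999, 0.0]
wrist_force: [0.6, -0.2, -1.0]
opening: 0.0003
gripper_force: 0.0
[ 0.4031 -0.1564  0.108 ] [316.5936 249.2741]
```

View pics/m6.png

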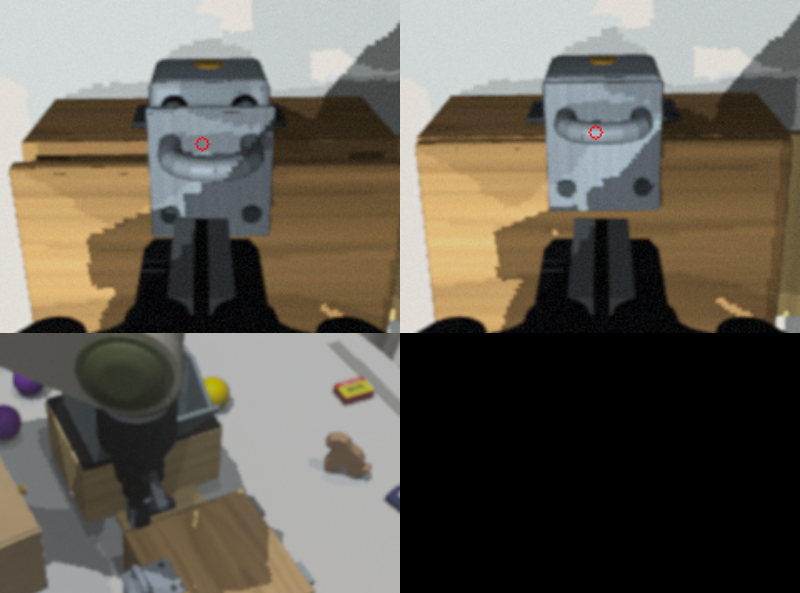

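The plate now sits flush on the case and the bow at (600,130) matches its predicted shut position. Compared with the left frame, the lid's gap is gone, so it is locked. Handing in.

```bash
python3 - <<'E'
from plant import robot
print(robot.hand_in())
E
```

```text
the job is handed in; nothing more can be done
None
```

I handed the job in at about 15 s of the 61 s allowed: all three balls are in the box, the tub stands flat on its step again, and the lid is shut. The shackle was pressed to a hard stop at 59 N and looks clicked home in the last picture. The hand-in returned no verdict.

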